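# Seat the specimen disc and bring it under the objective

### The arm

A 6-joint arm with a two-finger parallel gripper is mounted at the origin on the work surface. World frame = base frame: x ahead of the robot, y to its left, z up, the work surface at z = 0. Lengths are in mm, angles in rad, forces in N, time in s.
With the tool pointing down it reaches from about 425 to 1125 mm from the base axis. Payload 14.9 kg.
Tool frame: the origin (TCP) lies at the very end of the fingers, on their centre line; the grasp point (between the pads) lies 19 mm behind it; z points along the fingers, x is the direction in which the jaws open and shut, and the axes are right-handed (so a half turn about z gives the same grasp; the last joint's range is limited). The gripper opens to 91 mm and grips with 3 to 60 N. Pads are 32 mm wide; open, the fingers measure 118 mm over their backs; the gripper's body (76 mm by 178 mm) begins 60 mm behind the grasp point.
Start: joints at [-1.277, 0.379, 1.734, -0, 1.028, -0.033], TCP at [224.706, -662.967, 213.932] pointing down, gripper open.
Joint ranges: [-2.77, 2.77], [-0.74, 2.19], [0, 2.66], [-1.06, 4.2], [0.31, 2.87], [-3.08, 3.08]. Speed limits (rad/s): [1.89, 1.89, 2.39, 3.14, 3.14, 3.14].

### API

Orientations are given as a rotation vector (axis times angle).
In Python, from plant import robot, eoat, get_image, camera_model, close_job, silhouettes, spot_point gives the robot as it stands. Calls block until the motion is done:
- robot.goto(position, orientation): joint-space move of the TCP to a pose.
- robot.move_straight(position, ori=None, feed=150, threshold=None): straight line of the TCP; ori=None keeps the orientation; feed is the mean speed in mm/s. With threshold (N) it stops when the force on the tool has changed by that much, and returns True; else False.
- robot.move_joints(angles): joint-space move.
- eoat.grip(opening): finger opening in mm; the grip force is fixed at half the most; returns when the fingers have stopped.
- robot.hold(seconds).
- robot.solve_ik(position, orientation): joint angles nearest the present ones, or None.
- get_image(name): name is "scene" or "side" or "wrist"; returns (picture, depth): 420x560x3 uint8, red, green, blue; 420x560 float32, mm along the optical axis (not along the pixel's ray), 0 where there is no reading.
- camera_model(name): a dict with "mtx" (3x3 intrinsics, pixels), "k1" (the pictures are not rectified: a ray, as slopes to the right and down, at radius r is drawn at 1 + k1 r^2 times it, then the intrinsics apply), "R" (3x3) and "t" (3): a world point X has camera coordinates R X + t; the wrist camera has in their place "mount" (4x4, takes a point from camera to tool coordinates, whose origin is the TCP and whose axes are the tool frame's). Camera axes: x right, y down, z forward; pixel columns grow to the right and rows downward; lengths in mm; the calibration is good to about 2 mm. A picture is of the moment at which its call begins: read the wrist's pose just before it. camera_model takes no time and is no camera call.
A pose or a line that the arm cannot do raises robot.MotionError and nothing moves.
- close_job(): hands the job in, once; it reports no verdict.
Trained networks look in the newest picture that a camera, given by its name, has taken for a name from the list of things; names that differ only in an ending like _2 or _b are one class to them, and where a whole thing is asked for, a point or a joint stands for the part that bears it (a point fixed in the world has none). Each returns a list of dicts, best first, with "conf" (0 to 1); they miss things now and then, are a little off and sometimes report something else, mostly with a low value. They report only what shows in the picture. A call takes as long as a camera call. They do not tell look-alikes from the thing itself.
- silhouettes(label, camera): "region" (420x560 bool, what is visible of it) and "centre" ([column, row] in pixels, amid what is visible of it).
- spot_point(label, camera): "centre" ([column, row] in pixels: a listed point, or the origin of a listed thing).
Readings, each from a call of its own:
- robot.get_clock(): time.
- robot.get_joint_positions(): joint angles.
- robot.get_dq(): joint speeds.
- robot.get_joint_torque(): joint torques, N m.
- robot.get_tool_pos(): TCP position.
- robot.get_tcp_rot(): TCP orientation.
- robot.get_force(): force on the tool from outside, world axes, zero at the start.
- robot.get_ft_torque(): the same for the moment, N m.
- robot.get_width(): finger opening in mm.
Only numpy, scipy, OpenCV 4.12 (cv2) and the standard library are available. Lean on these libraries where they do the work, as an engineer would, in place of code of your own. Each camera call takes 0.05 s, during which the arm holds its last target.

### The job

Push the loose steel specimen disc across the microscope's grey sliding stage until it drops flat into the round recess, while the stage is still drawn out. Then push the stage by its end bar until it stops under the objective, with the disc still seated, and take the hand away. Only push: do not pick the disc up or push it off the stage, and leave the other things where they are.

Things in the scene. Friction and masses are not known exactly. Their poses are not given: they have to be found in the camera images.
- disc_center (a point): Loose specimen disc: plain steel, 44 mm across, 8 mm thick, about 90 g, with a small flat specimen chip in the middle of its top. It starts lying flat on the stage's top, 60 to 165 mm from the recess. The point is its centre, half-way up (4 mm over its underside).
- recess (a point): Round recess in the stage's top, 48 mm across and 6 mm deep, dark metal floor, so that the seated disc stands 2 mm proud. The point is the centre of its floor, 6 mm below the stage's flat top. Axes: z up, y is the direction in which the stage travels, towards the objective. The grey stage plate is 130 mm wide (x) and 240 mm long (y), 18 mm thick, its flat top 60 mm above the table; in this frame it spans x -65 to 65 mm and y -185 to 55 mm.
- push_face (a point): End bar of the stage, at the end away from the objective: a vertical face 130 mm wide and 30 mm high, its upper edge level with the stage's top. The point is in the middle of that face, 15 mm below the stage's top; same axes as the recess, so push it along +y. Below it two rails lie 15 mm lower and the microscope's base plate 25 mm lower than this point.
- stage (a joint): How far the stage has been pushed in along its y axis, m: 0 fully drawn out, 0.14 against its stop under the objective. It starts between 0 and 0.03. It slides with about 4 N of friction (5 N when moving at 5 cm/s) and stays where it is left.
- microscope: Generic white microscope, fixed, on a black base plate 260 mm (x) by 590 mm (y), 20 mm thick. Origin on the table under the stage's centre line; its y axis is the stage's travel. The objective's lower end is 110 mm above the table at (0, 205) mm, the column stands at y 290 to 400 mm, the head rises to 450 mm.
- cap: Bystander: white plastic cap 30 mm across, 18 mm high, on the base plate on the robot's side of the stage. Origin under its centre.
- filter: Bystander: small black disc 25 mm across, 10 mm thick, on the base plate on the robot's side of the stage. Origin under its centre.
- collar: Bystander: brass ring 32 mm across, 12 mm high, on the base plate on the far side of the stage. Origin under its centre.
- jar: Bystander: amber jar 50 mm across, 70 mm high, on the table. Origin under its centre.
- canister: Bystander: black cylinder 42 mm across, 65 mm high, on the table. Origin under its centre.
- driver: Bystander: screwdriver lying on the table.
- weight: Bystander: brass cylinder 36 mm across, 30 mm high, on the base plate on the far side of the stage. Origin under its centre.
- disc: The same specimen disc; origin under its centre, z up.
Things that resemble listed ones, but are neither listed nor needed, are in the scene too. There is more than one size of the disc; the job needs the largest.

How it is judged (in metres and radians):
On the way, in this order (a step that is already met when the one before it is completed fails the run):
1. the disc lies flat in the recess while the stage is still drawn out (horizontal distance between disc_center and recess below 0.004 m and z of disc_center in the frame of recess below 0.0055 m and angle between disc_center's own z axis and vertical below 0.05 rad and value of joint stage below 0.07 m), for 0.2 s.
2. the stage is pushed in to its stop (value of joint stage above 0.135 m), for 0.2 s.
At the end, for the whole second after the job is handed in: The disc lies flat at the bottom of the recess (within 4 mm of its centre, underside within 1.5 mm of its floor, tilt under 0.05 rad), at rest, and the stage is within 5 mm of its stop under the objective (horizontal distance between disc_center and recess below 0.004 m and z of disc_center in the frame of recess below 0.0055 m and angle between disc_center's own z axis and vertical below 0.05 rad and value of joint stage above 0.135 m and linear speed of disc below 0.02 m/s); the robot touches nothing.
It fails at once if the disc is lifted (more than 10 mm above the stage's top) (z of disc_center in the frame of recess above 0.02 m).
It fails at once if the disc falls off the stage (z of disc_center in the frame of recess below -0.008 m).
It fails at once if a bystander is moved by more than 30 mm (distance of any of cap, collar, filter, jar, canister, driver, weight from where it was at the start of the episode above 0.03 m).
It also fails if it takes over 54 s, if anything falls off the work surface, if the arm or the gripper's body presses on something with over 40 N, if the wrist force passes 120 N, or if a joint passes its speed limit or range.

## Working session

There is one attempt and no reset: what is moved stays moved. The work goes in short steps, each a Python script; the robot and the scene stay as the last script left them, time stands still between calls to the robot, and variables do not carry over. Pictures are saved under pics/ and viewed, and the job is handed in when it is done.

```bash
ls; mkdir -p pics; python3 - <<'E'
from plant import *
import cv2
print(robot.get_clock(), robot.get_tool_pos(), robot.get_tcp_rot())
for n in ["scene","side","wrist"]:
    p,d=get_image(n); cv2.imwrite(f"pics/a_{n}.png",p[:,:,::-1])
    print(n,camera_model(n))
E
```

```text
pics
0.0 [ 224.56327739 -662.5984018   213.32668686] [-2.55269793e+00  1.83018295e+00  1.31197367e-03]
scene {'mtx': array([[420.14632426,   0.        , 281.17840336],
       [  0.        , 420.14632426, 212.54986189],
       [  0.        ,   0.        ,   1.        ]]), 'k1': 0.004968143987558043, 'R': array([[ 0.58744   ,  0.80895262,  0.02258103],
       [ 0.47221659, -0.31998402, -0.82135359],
       [-0.65721057,  0.49315909, -0.56997226]]), 't': array([-171.29381416, -251.70848832, 1308.28668168])}
side {'mtx': array([[479.9798159 ,   0.        , 284.21148069],
       [  0.        , 479.9798159 , 204.61447504],
       [  0.        ,   0.        ,   1.        ]]), 'k1': -0.05179056385641608, 'R': array([[ 0.99083234, -0.13480124, -0.00893904],
       [-0.10656633, -0.73919856, -0.66500308],
       [ 0.08303551,  0.65985916, -0.74678711]]), 't': array([-548.22963429,  -31.35476141, 1046.50978121])}
wrist {'mtx': array([[291.80449219,   0.        , 275.35495128],
       [  0.        , 291.80449219, 211.09705551],
       [  0.        ,   0.        ,   1.        ]]), 'k1': -0.0283763410559425, 'mount': array([[ 9.99999781e-01, -5.29484316e-04,  3.96473628e-04,
         7.45991172e-01],
       [ 3.94375776e-04,  9.58444432e-01,  2.85279012e-01,
        -7.94827528e+01],
       [-5.31048704e-04, -2.85278793e-01,  9.58444432e-01,
        -1.71972327e+02],
       [ 0.00000000e+00,  0.00000000e+00,  0.00000000e+00,
         1.00000000e+00]])}
```

View pics/a_scene.png

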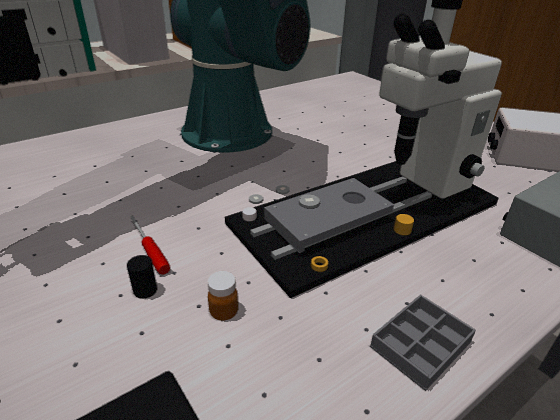

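View pics/a_side.png

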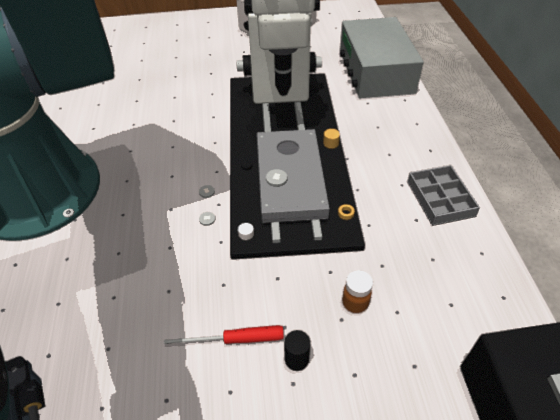

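View pics/a_wrist.png

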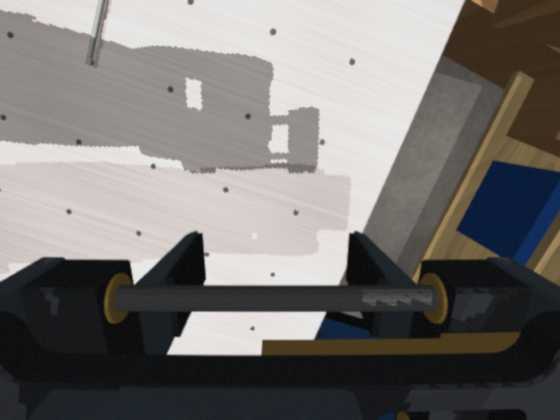

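Scene and side show the disc lying on the stage (scene ≈(310,200), side ≈(276,177)), and the recess beyond it (scene ≈(354,197), side ≈(288,147)). The wrist sees only the table.

```bash
cat > h.py <<'E'
from plant import *
import numpy as np, cv2
from scipy.spatial.transform import Rotation as Ro
def cam(n):
    m=camera_model(n)
    if 'mount' in m:
        T=np.eye(4); T[:3,:3]=Ro.from_rotvec(robot.get_tcp_rot()).as_matrix(); T[:3,3]=robot.get_tool_pos()
        W=T@np.array(m['mount']); m['R']=W[:3,:3].T; m['t']=-m['R']@W[:3,3]
    return m
def ray(m,px):
    px=np.asarray(px,float).reshape(-1,2)
    K=m['mtx']; d=(px-[K[0,2],K[1,2]])/K[0,0]; u=d.copy()
    for _ in range(10): u=d/(1+m['k1']*(u**2).sum(1,keepdims=True))
    v=np.c_[u,np.ones(len(u))]@m['R']; return -m['R'].T@m['t'], v
def atz(m,px,z):
    c,v=ray(m,px); s=(z-c[2])/v[:,2]; return c+v*s[:,None]
def proj(m,X):
    X=np.asarray(X,float).reshape(-1,3); c=X@m['R'].T+m['t']; u=c[:,:2]/c[:,2:]
    u=u*(1+m['k1']*(u**2).sum(1,keepdims=True)); return u*m['mtx'][0,0]+[m['mtx'][0,2],m['mtx'][1,2]]
E
python3 - <<'E'
from h import *
for n in ["scene","side"]:
    p,d=get_image(n); m=cam(n)
    for l,z in [("disc_center",64),("disc",60),("recess",54),("push_face",45),("microscope",0),("cap",20),("filter",20),("collar",20),("weight",20),("jar",0),("canister",0)]:
        for r in spot_point(l,n)[:4]:
            print(n,l,round(r['conf'],2),np.round(r['centre'],1),atz(m,r['centre'],z).round(1)[0,:2])
    for l in ["disc","stage"]:
        for k,r in enumerate(silhouettes(l,n)[:4]):
            print(n,l,'sil',round(r['conf'],2),np.round(r['centre'],1),r['region'].sum(),atz(m,r['centre'],64 if l=='disc' else 60).round(1)[0,:2])
            if l=="stage" and k==0:
                np.save(f"st_{n}.npy",r['region'])
    x=cv2.resize(p[100:300,180:440] if n=='scene' else p[100:260,200:400],None,fx=3,fy=3,interpolation=cv2.INTER_CUBIC)
    cv2.imwrite(f"pics/b_{n}.png",x[:,:,::-1])
E
```

```text
scene disc_center 0.64 [305.9 199.6] [ 517.8 -101.9]
scene disc_center 0.59 [254.1 198.6] [ 453.9 -189.8]
scene disc_center 0.44 [284.7 189.9] [ 461.8 -115.9]
scene disc 0.7 [311.4 203.9] [532.4 -98.7]
scene disc 0.69 [280.3 189.8] [ 450.9 -119.7]
scene disc 0.64 [146.5 249.5] [ 481.6 -434.1]
scene disc 0.57 [251.4 196. ] [ 436.9 -185.6]
scene recess 0.7 [352.8 200.1] [564.1  -9.3]
scene push_face 0.74 [280.3 227.6] [ 546.5 -188.5]
scene microscope 0.6 [323.6 231. ] [560.4 -83. ]
scene cap 0.7 [249.2 221.6] [ 465.7 -210.4]
scene cap 0.57 [306.  199.5] [466.  -56.9]
scene filter 0.67 [225.2 312.2] [ 654.7 -376.4]
scene collar 0.52 [318.8 267.3] [ 658.6 -181.4]
scene weight 0.59 [402. 229.] [666.9  38.8]
scene jar 0.74 [402.6 231.8] [658.6  56. ]
scene jar 0.7 [224.1 312.9] [ 638.8 -370.6]
scene canister 0.74 [144.3 288.9] [ 509.4 -458.9]
scene disc sil 0.82 [310.2 201.9] 240 [ 529.7 -100. ]
scene disc sil 0.69 [282.4 189.3] 81 [ 457.  -118.6]
scene stage sil 0.56 [328.3 210.2] 4905 [569.8 -84.8]
side disc_center 0.74 [275.7 175.8] [523.3 -95.9]
side disc_center 0.61 [211.2 220.9] [ 38
[... 165 characters left out ...]
 144.9] [663.8 -15.7]
side recess 0.88 [289.2 148.6] [563.9  -6.6]
side push_face 0.61 [295.9 217.3] [ 550.  -195.4]
side microscope 0.6 [290.3 188.3] [556.5 -74.7]
side filter 0.44 [244.7 162.9] [464.4  -1.6]
side filter 0.33 [247.3 230.8] [ 453.9 -195.3]
side collar 0.73 [346.6 214.5] [ 655.6 -181.9]
side weight 0.61 [336.3 144.2] [679.2  30.6]
side jar 0.62 [358.  301.1] [ 636.6 -367.9]
side canister 0.67 [300.  357.3] [ 517.3 -457.7]
side canister 0.28 [224.3 337.6] [ 395.4 -405.2]
side disc sil 0.84 [276.9 176.2] 302 [525.6 -97.4]
side disc sil 0.73 [208.6 218.7] 196 [ 383.9 -191.3]
side disc sil 0.71 [208.  192.2] 171 [ 384.8 -122.2]
side stage sil 0.72 [293.3 174.3] 5304 [560.1 -92.8]
```

View pics/b_scene.png

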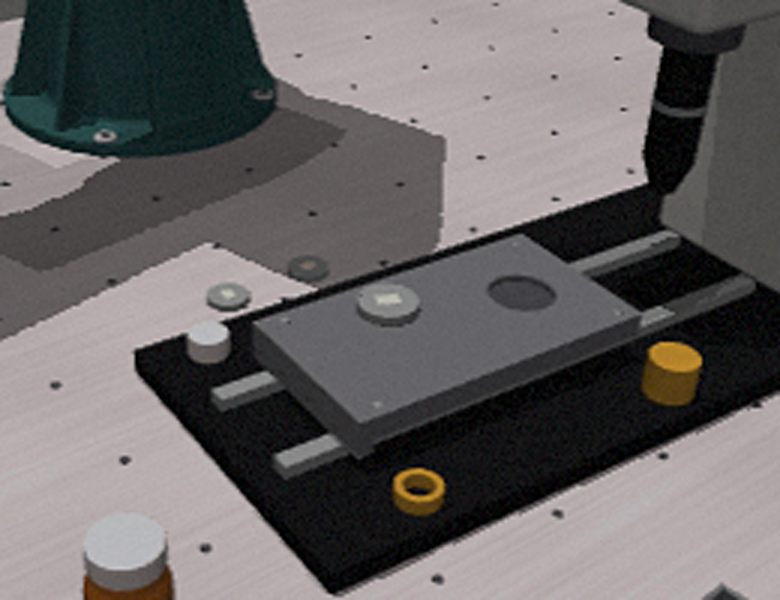

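View pics/b_side.png

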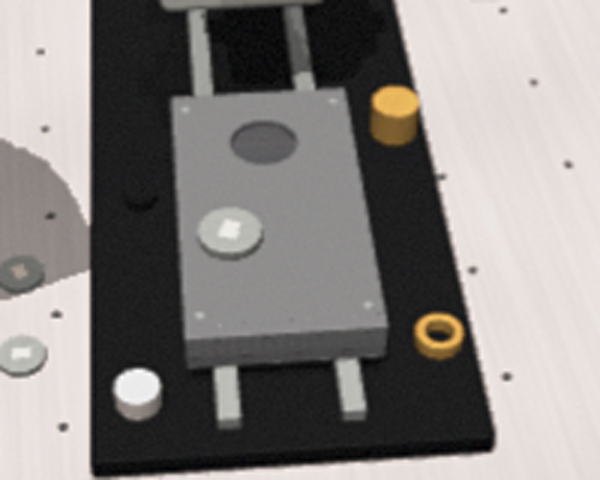

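The network points for disc and recess agree with the pictures: disc about (525,-98), recess about (564,-8). I'll hover the wrist camera over the stage for a finer fix.

```bash
cat >> h.py <<'E'
def ori(d):  # tool y = d (horizontal), z down
    d=np.array([d[0],d[1],0.]);d/=np.linalg.norm(d); z=np.array([0,0,-1.]); x=np.cross(d,z)
    return Ro.from_matrix(np.c_[x,d,z]).as_rotvec()
E
python3 - <<'E'
from h import *
print(Ro.from_rotvec(robot.get_tcp_rot()).as_matrix().round(2))
for d in [(0,1),(0,-1),(.41,.91)]:
    print(d,robot.solve_ik([545,-30,230],ori(d)))
d=(0,1)
robot.goto([400,-450,260],ori(d)); robot.goto([548,-40,220],ori(d))
robot.hold(0.3)
m=cam("wrist"); p,dep=get_image("wrist")
cv2.imwrite("pics/c_wrist.png",p[:,:,::-1]); np.save("c.npy",p)
print(robot.get_clock(),robot.get_tool_pos())
for l,z in [("disc_center",64),("recess",54),("push_face",45)]:
    for r in spot_point(l,"wrist")[:3]: print(l,round(r['conf'],2),np.round(r['centre'],1),atz(m,r['centre'],z).round(1)[0,:2])
for k,r in enumerate(silhouettes("disc_center","wrist")[:2]):
    print(r['conf'],r['centre'],r['region'].sum(),atz(m,r['centre'],66).round(1)[0,:2])
import pickle; pickle.dump(m,open("c.pkl","wb"))
E
```

```text
[[ 0.32 -0.95  0.  ]
 [-0.95 -0.32  0.  ]
 [-0.   -0.   -1.  ]]
(0, 1) [-9.76910200e-02  1.15623045e-01  2.03699681e+00 -4.44089210e-16
  9.88972803e-01  3.04390163e+00]
(0, -1) [-9.76910200e-02  1.15623045e-01  2.03699681e+00 -4.44089210e-16
  9.88972803e-01 -9.76910200e-02]
(0.41, 0.91) [-9.76910200e-02  1.15623045e-01  2.03699681e+00 -4.44089210e-16
  9.88972803e-01 -2.81597292e+00]
5.4833 [548.02047763 -40.3406275  220.04316521]
disc_center 0.73 [412.5 111.7] [ 399.5 -136.4]
disc_center 0.68 [403.8 171.1] [401.3 -72.3]
recess 0.78 [267.8 222.7] [556.2  -7.4]
recess 0.31 [188.  244.2] [656.5  21. ]
push_face 0.95 [277.6  54.2] [ 544.4 -195.8]
0.82 [402.4, 173.6] 494 [403.5 -69.7]
0.77 [412.1, 109.7] 566 [ 401.1 -138.3]
```

View pics/c_wrist.png

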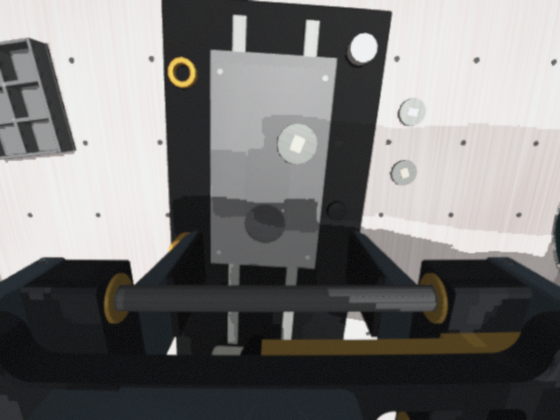

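The wrist picture shows the disc at about (297,144), the recess at (265,223) and the stage corners at about (211,50), (336,57), (315,268), (210,262). Next I'll refine these to sub-pixel.

```bash
python3 - <<'E'
from h import *
import pickle
p=np.load("c.npy"); m=pickle.load(open("c.pkl","rb")); g=cv2.cvtColor(p,cv2.COLOR_RGB2GRAY)
x=cv2.resize(p[30:285,190:350],None,fx=2.3,fy=2.3,interpolation=cv2.INTER_CUBIC)
cv2.imwrite("pics/d.png",x[:,:,::-1])
for q in [(211,50),(336,57),(315,268),(210,262)]: print(q,atz(m,q,60).round(1))
# disc: bright
M=np.zeros_like(g);M[118:170,270:325]=(g[118:170,270:325]>135)
M=cv2.morphologyEx(M,cv2.MORPH_CLOSE,np.ones((5,5)))
c=max(cv2.findContours(M,0,1)[0],key=cv2.contourArea); W=atz(m,c[:,0,:],68)[:,:2]
(cx,cy),r=cv2.minEnclosingCircle(W.astype(np.float32)); print("disc",cx,cy,r, np.mean(W,0))
print(g[223,235:300]); print(g[195:255,265]); print(g[144,265:330])
E
```

```text
(211, 50) [[ 613.  -196.9   60. ]]
(336, 57) [[ 484.1 -190.2   60. ]]
(315, 268) [[497.  51.  60.]]
(210, 262) [[629.   42.6  60. ]]
disc 523.341064453125 -102.06637573242188 39.9614143371582 [ 523.51400281 -102.56358128]
[100 101 103 102 102 100 100 100  97  83  70  70  67  68  68  68  68  67
  65  69  67  69  69  68  67  66  63  57  53  54  55  54  54  51  53  53
  51  53  51  52  51  55  52  51  50  51  52  52  58  63  70  76  79  77
  78  77  76  78  75  79  78  79  77  77  78]
[142 142 144 142 141 140 138 117  86  64  53  51  50  50  53  51  50  49
  50  49  51  51  53  52  50  51  52  52  55  58  68  67  68  67  66  67
  68  67  68  66  68  66  66  64  64  64  61  70  87  98  99 100  99 100
 100 100  99  98  99  99]
[150 151 151 151 151 152 152 152 151 153 150 145 147 180 190 192 191 191
 191 190 192 190 191 190 194 204 223 236 238 238 239 239 239 239 239 238
 239 234 222 204 196 197 195 195 193 193 191 191 190 190 191 184 170 156
 154 155 154 154 155 154 155 149 130  82  45]
```

View pics/d.png

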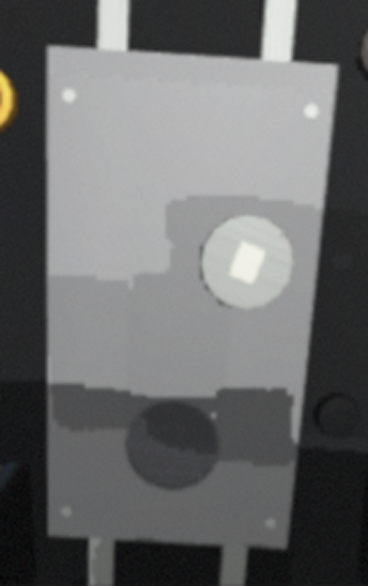

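```bash
cat >> h.py <<'E'
from scipy.optimize import least_squares
def circ(g,m,c0,z,R,sgn,span=5):
    """radial-edge fit, sgn: +1 brighter outside"""
    c=np.array(c0,float)
    rs=np.arange(R-span,R+span,0.25)
    for it in range(4):
        P=[]
        for a in np.linspace(0,2*np.pi,120,endpoint=False):
            u=np.array([np.cos(a),np.sin(a)])
            X=np.c_[c+rs[:,None]*u,np.full(len(rs),z)]
            q=proj(m,X).astype(np.float32)
            v=cv2.remap(g.astype(np.float32),q[:,:1],q[:,1:],cv2.INTER_LINEAR)[:,0]
            gr=sgn*np.gradient(cv2.GaussianBlur(v,(1,5),0).ravel()); k=gr[2:-2].argmax()+2
            if gr[k]>1.0: P.append(X[k,:2])
        P=np.array(P)
        s=least_squares(lambda t:np.hypot(*(P-t[:2]).T)-t[2],[*c,R],loss='soft_l1',f_scale=.7)
        c=s.x[:2]
    return s.x,len(P),np.median(abs(s.fun))
E
python3 - <<'E'
from h import *
import pickle
p=np.load("c.npy"); m=pickle.load(open("c.pkl","rb")); g=cv2.cvtColor(p,cv2.COLOR_RGB2GRAY)
print(circ(g,m,(523.5,-102),68,22,-1)); print(circ(g,m,(559,-8),60,24,1))
E
```

```text
(array([ 523.31192884, -102.57214346,   21.27130576]), 120, np.float64(0.19644462190996492))
(array([559.87996121,  -8.99278528,  24.76969344]), 118, np.float64(0.49802881965050005))
```

```bash
cat > push1.py <<'E'
from h import *
D=np.array([523.3,-102.6]); Rr=np.array([559.9,-9.0]); d=(Rr-D)/np.linalg.norm(Rr-D)
gap=28; off=16+np.sqrt(22**2-14**2)
o=ori(d); s=D-d*(off+16)
eoat.grip(gap); print("w",robot.get_width())
robot.goto([*s,150],o); print(robot.get_joint_positions())
robot.move_straight([*s,63],feed=80)
print(robot.get_clock(),robot.get_tool_pos(),robot.get_force())
for n in ["scene","side"]:
    p,_=get_image(n); x=cv2.resize(p[100:260,200:400],None,fx=3,fy=3,interpolation=cv2.INTER_CUBIC); cv2.imwrite(f"pics/e_{n}.png",x[:,:,::-1])
E
python3 push1.py
```

```text
w 28.051391570255994Traceback (most recent call last):
  File "push1.py", line 6, in <module>
    robot.goto([*s,150],o); print(robot.get_joint_positions())
    ~~~~~~~~~~^^^^^^^^^^^^
plant.MotionError: the arm cannot take that pose within its joint ranges
```

```bash
python3 - <<'E'
from h import *
print(robot.get_joint_positions())
D=np.array([523.3,-102.6]); Rr=np.array([559.9,-9.0]); d=(Rr-D)/np.linalg.norm(Rr-D); off=33
for a in [49,34]:
  for z in [220,150,63]:
    for yaw in [-.35,-.2,0,.1,.2,.35,3.14-.3,3.14,3.44]:
      c,s=np.cos(yaw),np.sin(yaw); dd=np.array([[c,-s],[s,c]])@d
      q=robot.solve_ik([*(D-d*a),z],ori(dd)); print(a,z,yaw,None if q is None else np.round(q,2))
E
```

```text
[-1.15313154e-01  1.34616889e-01  2.03620745e+00 -3.57007204e-05
  9.70761967e-01  3.02631208e+00]
49 220 -0.35 [-0.33  0.1   2.08 -0.    0.97 -2.75]
49 220 -0.2 [-0.33  0.1   2.08 -0.    0.97 -2.9 ]
49 220 0 None
49 220 0.1 None
49 220 0.2 [-0.33  0.1   2.08 -0.    0.97  2.98]
49 220 0.35 [-0.33  0.1   2.08 -0.    0.97  2.83]
49 220 2.8400000000000003 [-0.33  0.1   2.08 -0.    0.97  0.34]
49 220 3.14 [-0.33  0.1   2.08 -0.    0.97  0.04]
49 220 3.44 [-0.33  0.1   2.08  0.    0.97 -0.26]
49 150 -0.35 [-0.33  0.2   2.11 -0.    0.83 -2.75]
49 150 -0.2 [-0.33  0.2   2.11 -0.    0.83 -2.9 ]
49 150 0 None
49 150 0.1 None
49 150 0.2 [-0.33  0.2   2.11 -0.    0.83  2.98]
49 150 0.35 [-0.33  0.2   2.11 -0.    0.83  2.83]
49 150 2.8400000000000003 [-0.33  0.2   2.11 -0.    0.83  0.34]
49 150 3.14 [-0.33  0.2   2.11 -0.    0.83  0.04]
49 150 3.44 [-0.33  0.2   2.11  0.    0.83 -0.26]
49 63 -0.35 [-0.33  0.35  2.13 -0.    0.66 -2.75]
49 63 -0.2 [-0.33  0.35  2.13 -0.    0.66 -2.9 ]
49 63 0 None
49 63 0.1 None
49 63 0.2 [-0.33  0.35  2.13 -0.    0.66  2.98]
49 63 0.35 [-0.33  0.35  2.13 -0.    0
[... 743 characters left out ...]
07]
34 150 0.1 None
34 150 0.2 [-0.3   0.2   2.11 -0.    0.83  3.01]
34 150 0.35 [-0.3   0.2   2.11 -0.    0.83  2.86]
34 150 2.8400000000000003 [-0.3   0.2   2.11 -0.    0.83  0.37]
34 150 3.14 [-0.3   0.2   2.11 -0.    0.83  0.07]
34 150 3.44 [-0.3   0.2   2.11  0.    0.83 -0.23]
34 63 -0.35 [-0.3   0.35  2.13 -0.    0.66 -2.72]
34 63 -0.2 [-0.3   0.35  2.13 -0.    0.66 -2.87]
34 63 0 [-0.3   0.35  2.13 -0.    0.66 -3.07]
34 63 0.1 None
34 63 0.2 [-0.3   0.35  2.13 -0.    0.66  3.01]
34 63 0.35 [-0.3   0.35  2.13 -0.    0.66  2.86]
34 63 2.8400000000000003 [-0.3   0.35  2.13 -0.    0.66  0.37]
34 63 3.14 [-0.3   0.35  2.13 -0.    0.66  0.07]
34 63 3.44 [-0.3   0.35  2.13  0.    0.66 -0.23]
```

```bash
cat > push1.py <<'E'
from h import *
D=np.array([523.3,-102.6]); Rr=np.array([559.9,-9.0]); d=(Rr-D)/np.linalg.norm(Rr-D)
c,s_=np.cos(-.2),np.sin(-.2); ty=np.array([[c,-s_],[s_,c]])@d
gap=28; off=16+np.sqrt(22**2-14**2)
o=ori(ty); s=D-ty*(off+16); np.save("ty.npy",ty)
robot.goto([*s,150],o); print(robot.get_joint_positions().round(2) if hasattr(robot.get_joint_positions(),'round') else robot.get_joint_positions())
robot.move_straight([*s,63],feed=80)
print(robot.get_clock(),robot.get_tool_pos(),robot.get_force())
for n in ["scene","side"]:
    p,_=get_image(n); x=cv2.resize(p[100:260,200:400],None,fx=3,fy=3,interpolation=cv2.INTER_CUBIC); cv2.imwrite(f"pics/e_{n}.png",x[:,:,::-1])
E
python3 push1.py
```

```text
[-0.33  0.19  2.13  0.    0.82 -2.9 ]
12.8417 [ 497.10917138 -143.87670205   63.45235329] [-0.11730981 -0.34135471  0.15839711]
```

View pics/e_side.png

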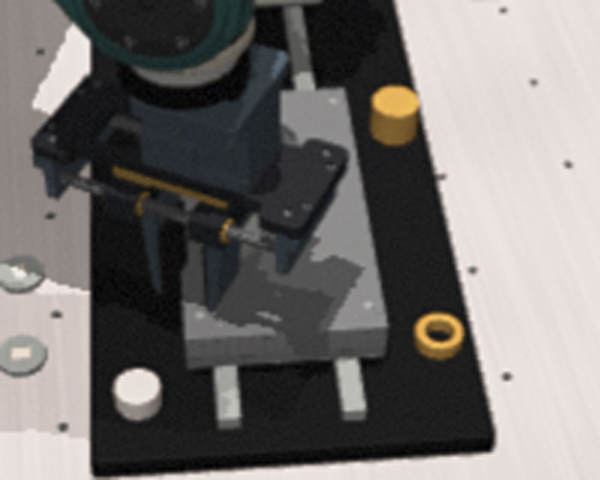

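View pics/e_scene.png

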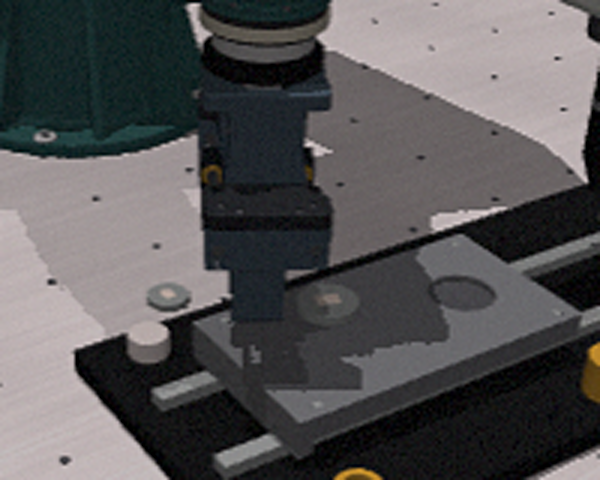

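The fingers stand on the stage behind the disc. In the scene crop the finger is at about (257,300) and the disc at (330,300), with clear space between. I'll push most of the way, then back off and re-measure.

```bash
cat > push2.py <<'E'
from h import *
ty=np.load("ty.npy"); D=np.array([523.3,-102.6]); Rr=np.array([559.9,-9.0]); d=(Rr-D)/np.linalg.norm(Rr-D)
off=16+np.sqrt(22**2-14**2); c=D-ty*off
print(robot.move_straight([*c,63],feed=50,threshold=8))
e=c+d*(np.linalg.norm(Rr-D)-30)
print(robot.move_straight([*e,63],feed=40,threshold=8)); print(robot.get_force())
t=np.array(robot.get_tool_pos())
robot.move_straight([*(t[:2]-ty*15),63],feed=80)
b=np.array([545,-45])
robot.goto([*b,200],ori(ty)); robot.hold(.2)
m=cam("wrist"); p,_=get_image("wrist"); cv2.imwrite("pics/f.png",p[:,:,::-1])
g=cv2.cvtColor(p,cv2.COLOR_RGB2GRAY); import pickle; pickle.dump((p,m,t),open("f.pkl","wb"))
print(robot.get_clock(),t, "nest",t[:2]+ty*off)
print("disc",circ(g,m,t[:2]+ty*off,68,22,-1)); print("rec",circ(g,m,Rr,60,24,1))
E
python3 push2.py
```

```text
False
False
[ 0.33115073  0.0115896  -0.47655824]
16.5417 [531.08801757 -64.75069212  63.02653616] nest [548.95614607 -37.04170455]
disc (array([547.85072316, -38.08792386,  21.51830146]), 114, np.float64(0.2288228076265586))
rec (array([559.84280731,  -8.35205836,  24.47151467]), 94, np.float64(0.2636091734254702))
```

View pics/f.png

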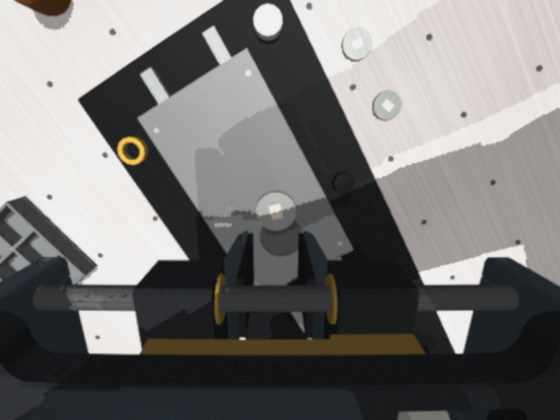

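The disc sits in front of the recess (disc at about (276,211), recess at (280,238)). It lies within 1.5 mm of where the nested fingers predict. Now the last ~32 mm.

```bash
cat > push3.py <<'E'
from h import *
import pickle
ty=np.load("ty.npy"); p,m,t=pickle.load(open("f.pkl","rb"))
v=np.array([559.86,-8.7])-np.array([547.85,-38.1]); e=t[:2]+v+0.5*v/np.linalg.norm(v)
s=t[:2]-ty*15
robot.goto([*s,110],ori(ty)); robot.move_straight([*s,63],feed=80)
print(robot.move_straight([*t[:2],63],feed=50,threshold=8))
print(robot.move_straight([*e,63],feed=25,threshold=8)); print(robot.get_force(),robot.get_tool_pos(),e)
q=np.array(robot.get_tool_pos()); robot.hold(.3)
robot.move_straight([*(q[:2]-ty*15),63],feed=80)
robot.goto([540,-50,200],ori(ty)); robot.hold(.2)
m=cam("wrist"); p,_=get_image("wrist"); cv2.imwrite("pics/g.png",p[:,:,::-1])
g=cv2.cvtColor(p,cv2.COLOR_RGB2GRAY); pickle.dump((p,m,q),open("g.pkl","wb"))
print(robot.get_clock())
print("disc",circ(g,m,(559.9,-8.7),62,22,-1))
for n in ["scene","side"]:
    p,_=get_image(n); x=cv2.resize(p[100:260,200:400],None,fx=3,fy=3,interpolation=cv2.INTER_CUBIC); cv2.imwrite(f"pics/g_{n}.png",x[:,:,::-1])
E
python3 push3.py
```

```text
False
False
[ 0.56291907 -0.05961739 -0.14513706] [543.2467542  -34.95770087  62.99276724] [543.28710102 -34.8878234 ]
21.15
disc (array([559.53933662,  -9.30569831,  21.74556383]), 120, np.float64(0.22005016783771758))
```

View pics/g.png

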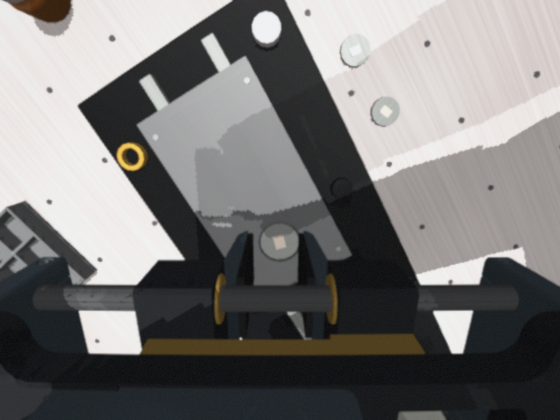

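View pics/g_scene.png

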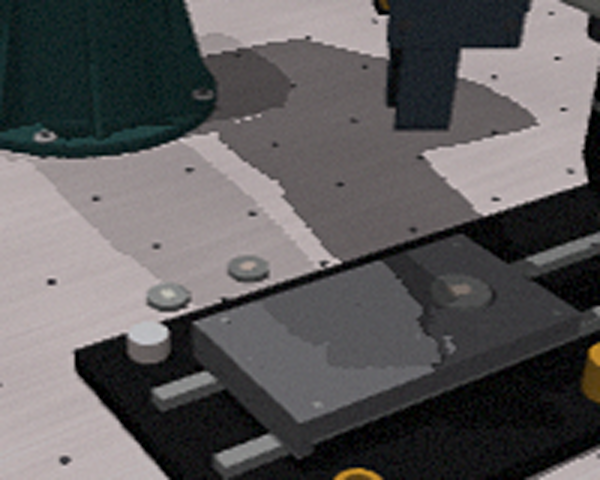

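View pics/g_side.png

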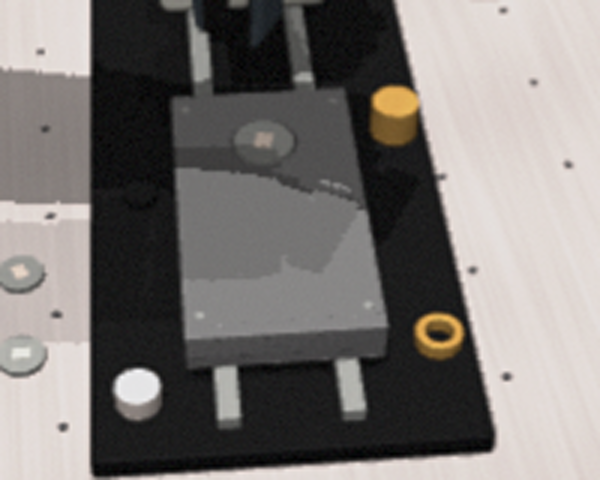

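The disc appears to be in the recess: scene crop (462,290), side crop (264,141), with no thickness showing. I'll confirm from depth before pushing the stage.

```bash
cat >> h.py <<'E'
def heights(n,c=(559.7,-9.0)):
    m=cam(n); p,dep=get_image(n); v,u=np.mgrid[0:420,0:560]; px=np.c_[u.ravel(),v.ravel()]
    o,r=ray(m,px); X=o+r*(dep.ravel()[:,None]); X=X[dep.ravel()>0]
    rr=np.hypot(X[:,0]-c[0],X[:,1]-c[1]); ok=abs(X[:,2]-60)<25
    for a,b in [(0,5),(7,20),(27,40)]:
        k=ok&(rr>a)&(rr<b); print(n,a,b,k.sum(),np.median(X[k,2]).round(2),X[k,2].std().round(2))
    k=ok&(rr>6)&(rr<20); A=np.c_[X[k,:2]-c,np.ones(k.sum())]; print("disc plane slope",np.linalg.lstsq(A,X[k,2],rcond=None)[0].round(3))
    k=ok&(rr>27)&(rr<45)&(abs(X[:,2]-np.median(X[ok&(rr>27)&(rr<45),2]))<4); A=np.c_[X[k,:2]-c,np.ones(k.sum())]; print("stage plane",np.linalg.lstsq(A,X[k,2],rcond=None)[0].round(3))
E
python3 - <<'E'
from h import *
for n in ["wrist","side","scene"]: heights(n)
for y in [-0.25,-.1,0]:
  dd=(y,1)
  for P in [(546.5,-240,38),(547,-225,38),(556,-50,38)]:
    q=robot.solve_ik(P,ori(dd)); print(y,P,None if q is None else np.round(q,2))
print(robot.get_joint_positions())
E
```

```text
wrist 0 5 55 63.59 0.63
wrist 7 20 780 63.21 0.69
wrist 27 40 1389 61.27 0.67
disc plane slope [-4.0000e-03 -2.0000e-03  6.3265e+01]
stage plane [-1.0000e-03 -0.0000e+00  6.1276e+01]
side 0 5 12 63.26 1.02
side 7 20 157 62.81 1.43
side 27 40 388 60.55 1.29
disc plane slope [4.00e-03 1.80e-02 6.26e+01]
stage plane [ 1.0000e-03 -1.0000e-03  6.0548e+01]
scene 0 5 7 62.05 1.17
scene 7 20 131 61.61 1.04
scene 27 40 318 59.74 0.95
disc plane slope [6.000e-03 2.400e-02 6.159e+01]
stage plane [-1.0000e-03 -2.0000e-03  5.9709e+01]
-0.25 (546.5, -240, 38) [-0.45  0.48  1.99  0.    0.67  2.44]
-0.25 (547, -225, 38) [-0.43  0.47  2.    0.    0.66  2.47]
-0.25 (556, -50, 38) [-0.13  0.44  2.07 -0.    0.64  2.77]
-0.1 (546.5, -240, 38) [-0.45  0.48  1.99  0.    0.67  2.59]
-0.1 (547, -225, 38) [-0.43  0.47  2.    0.    0.66  2.61]
-0.1 (556, -50, 38) [-0.13  0.44  2.07 -0.    0.64  2.91]
0 (546.5, -240, 38) [-0.45  0.48  1.99 -0.    0.67  2.69]
0 (547, -225, 38) [-0.43  0.47  2.   -0.    0.66  2.71]
0 (556, -50, 38) [-0.13  0.44  2.07 -0.    0.64  3.01]
[-1.35318143e-01  1.50431812e-01  2.06122519e+00  1.95577896e-05
  9.30512472e-01 -2.70412204e+00]
```

The disc is seated: its top is 2.0 mm above the stage in all three depth readings, and flat. Its centre is within 1 mm of the recess. Now the stage push.

```bash
cat > push4.py <<'E'
from h import *
u=np.array([.06,.998]); o=ori((0,1))
robot.goto([540,-240,160],o); robot.move_straight([545,-245,42],feed=120)
print(robot.get_clock(),robot.get_tool_pos())
s=np.array([545,-245.])
r=robot.move_straight([*(s+u*60),42],feed=30,threshold=2.5); t=np.array(robot.get_tool_pos()); print("contact",r,t,robot.get_force(),robot.get_clock())
if r:
    r=robot.move_straight([*(t[:2]+u*100),42],feed=50,threshold=20); q=np.array(robot.get_tool_pos()); print(r,q,robot.get_force(),robot.get_clock())
    if not r:
        r=robot.move_straight([*(q[:2]+u*50),42],feed=15,threshold=12); w=np.array(robot.get_tool_pos()); print("stop",r,w,robot.get_force(),robot.get_clock(),np.linalg.norm(w-t))
E
python3 push4.py
```

```text
26.975 [ 545.46333129 -245.19844065   42.69111364]
contact True [ 546.95994725 -209.09473413   41.76561924] [ 0.36702559 -0.01024449  0.05617018] 28.1667
False [ 553.00450039 -109.32048849   42.08607717] [-1.08260754 -1.59816924 -1.48480206] 30.325
stop True [554.6023519  -82.93140514  41.9969653 ] [-1.89479328 -6.59697353  2.59391762] 32.1583 126.39479994280802
```

```bash
python3 - <<'E'
from h import *
u=np.array([.06,.998]); w=np.array(robot.get_tool_pos())
r=robot.move_straight([*(w[:2]+u*6),42],feed=8,threshold=22); x=np.array(robot.get_tool_pos()); print(r,x,robot.get_force(),robot.get_clock())
robot.hold(.2)
robot.move_straight([*(x[:2]-u*25),42],feed=80); print(robot.get_force())
x=np.array(robot.get_tool_pos())
robot.move_straight([x[0],x[1]-30,170],feed=120)
robot.goto([500,-260,230],ori((0,1)))
for n in ["scene","side"]:
    p,_=get_image(n); y=cv2.resize(p[80:280,220:420],None,fx=3,fy=3,interpolation=cv2.INTER_CUBIC); cv2.imwrite(f"pics/h_{n}.png",y[:,:,::-1])
    m=cam(n)
    for l,z in [("disc_center",58),("push_face",45)]:
        for r in spot_point(l,n)[:3]: print(n,l,round(r['conf'],2),np.round(r['centre'],1),atz(m,r['centre'],z).round(1)[0,:2])
heights("scene",np.array([559.7,-9])+u*127);heights("side",np.array([559.7,-9])+u*127)
print(robot.get_clock())
E
```

```text
True [554.6082952  -82.90699603  42.05832298] [-1.84276399 -7.31235051  3.66168506] 32.5417
[-0.38860648  1.37942798 -0.54183317]
scene disc_center 0.7 [395.9 179.5] [560.7 130.6]
scene disc_center 0.56 [282.2 188.8] [ 447.3 -111.9]
scene disc_center 0.49 [254.2 200.3] [ 451.7 -188.2]
scene push_face 0.9 [332.7 208.3] [553.8 -56.7]
side disc_center 0.59 [205.6 196.9] [ 379.1 -128.6]
side disc_center 0.57 [207.  221.2] [ 380.1 -191.9]
side disc_center 0.41 [246.4 232.5] [ 451.9 -229.7]
side push_face 0.65 [289.3 169.1] [556.3 -61.1]
side push_face 0.58 [287.9 189.3] [ 545.1 -119.2]
scene 0 5 8 62.07 0.7
scene 7 20 112 61.51 1.14
scene 27 40 262 59.81 1.04
disc plane slope [1.2000e-02 1.6000e-02 6.1634e+01]
stage plane [1.0000e-03 0.0000e+00 5.9767e+01]
side 0 5 0 nan nan
side 7 20 0 nan nan
side 27 40 0 nan nan
disc plane slope [0. 0. 0.]
stage plane [0. 0. 0.]
35.4917
  return _methods._mean(a, axis=axis, dtype=dtype,
  ret = ret.dtype.type(ret / rcount)
  ret = _var(a, axis=axis, dtype=dtype, out=out, ddof=ddof,
  arrmean = um.true_divide(arrmean, div, out=arrmean,
  ret = ret.dtype.type(ret / rcount)
```

View pics/h_scene.png

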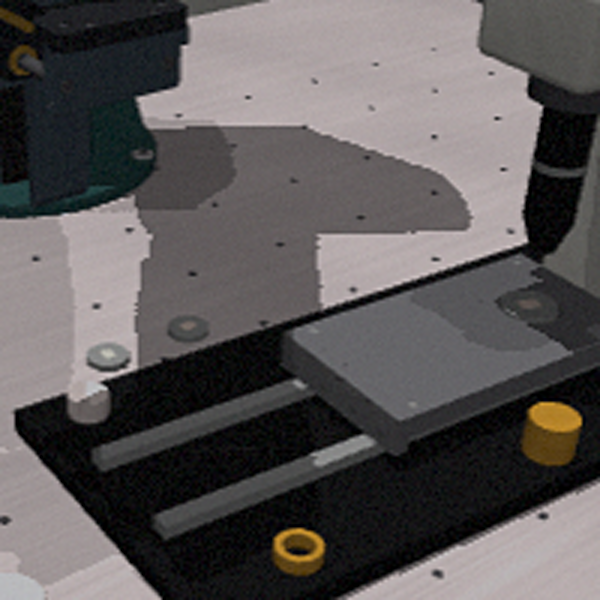

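View pics/h_side.png

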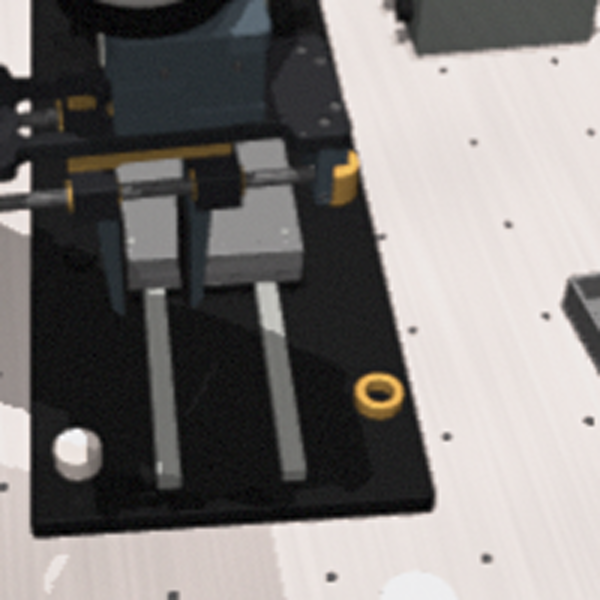

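```bash
python3 - <<'E'
from h import *
m=cam("scene")
for q in [(541,252),(545,255),(535,248)]: print(atz(m,(220+q[0]/3,80+q[1]/3),110).round(1))
print("recess now",np.array([559.7,-9])+np.array([.06,.998])*126.4)
E
```

```text
[[575.8 114.1 110. ]]
[[580.6 113.  110. ]]
[[569.1 115.2 110. ]]
recess now [567.284  117.1472]
```

```bash
python3 - <<'E'
from h import *
print(robot.get_force(),robot.get_tool_pos(),robot.get_clock()); close_job()
E
```

```text
[0.33386713 0.53569155 0.19140591] [ 500.16404958 -259.47779347  229.70999773] 35.4917
the job is handed in; nothing more can be done
```

I pushed the disc into the recess with the two fingertips, then pushed the stage in by its end bar until it hit something solid. I then withdrew the hand and handed the job in at 35.5 s.

- **Disc before the stage push:** wrist, side and scene depth all put its top about 2 mm above the stage. The wrist fit was the flattest, with a slope of about 0.004. Its centre was within about 1 mm of the recess.
- **Disc after the stage push:** scene depth still showed it about 1.8 mm proud. Its slope read about 0.02, which is within that camera's noise. The hand blocked the side camera, so that check gave no reading, and I did not measure the final centring again.
- **Stage stop:** the stage travelled 126 mm after contact. A further nudge of up to 22 N moved it only 0.02 mm. The recess now lies about 5 mm from the objective's position as I read it off the scene picture, which is within what I can measure. That makes the hard stop the main evidence that the stage is fully in.
- **Bystanders and hand:** the cap, collar and weight look unmoved in the last pictures. I did not measure any bystander against its start position. The hand ended clear of everything, with force near zero.

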